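# Find and mark the balance point of a cast bar

## Task

Find where the cast test bar balances: nudge it gently along on the knife edge, pushing on its ends with the fingers and never pinching it, until it stays level by itself on the edge with nothing touching it. Then mark that point by pressing the scriber button over the knife edge down onto the bar with about ten newtons, let the button come back up, and leave the bar balanced and the things around it where they are.

Things in the scene. Friction and masses are not known exactly. Their poses are not given: they have to be found in the camera images.
- bar: the cast test bar, plain aluminium, 16 mm wide (x), 180 mm long (y), 12 mm high (z), 0.19 to 0.29 kg; origin at the centre of its underside; +y points to the end with two dark grooves round it. It lies on the knife edge; fully tipped either way it leans about 0.09 rad. It slides lengthwise with 1 to 4 N; more than 12 N of finger force on it is rough handling
- grooved_end (a point): centre of the bar's end face next to the two grooves (at the bar's y = +90 mm, half-way up its 12 mm). The bar's centre of gravity cannot be seen: it lies 12 to 30 mm from mid-length toward this end, which faces the robot and is the low one at the start
- plain_end (a point): centre of the bar's other end face (at the bar's y = -90 mm, half-way up). Friction of a finger against either end can hold the bar up or down: only when the finger has drawn back does the bar show which way it tips
- stand: the balance stand, fixed to the desk: grey base 76 mm (x) by 150 mm (y), origin under its centre, y along the bar, z up. At y = +50 and -50 mm forked rests: cheeks up to 65 mm above the desk, 1.5 mm clear of the bar each side, keep it in line, their floors catch the low end. At y = 0 a portal 70 mm wide (x), 22 mm deep (y), 120 mm high, with the scriber; the bar slides under it
- knife (a point): centre of the knife edge's top, 50 mm above the desk, above the stand's centre; axes of the stand. The edge is a steel wedge ground to a flat land 6 mm wide along the bar: the bar balances while its centre of gravity is within 3 mm of this point
- marker_top (a point): centre of the top of the round black button (24 mm across) above the portal, 144 mm above the desk at rest, straight above the knife edge; pressed straight down
- marker (a joint): travel of the button, m, downward; 0 = up, at most 0.014; its return spring takes about 0.6 N to start and 0.25 N more per mm
- scriber: the scriber's steel point, 3 mm across, under the portal; origin at its lower tip, z up. It goes down with the button and meets the bar after about 5 mm of button travel; its own spring then takes 2 N, plus 2.5 N per mm of further travel. 4 N of the point on the bar makes the mark, over 16 N damages bar and edge
- specimen_grey: bystander: light round resin specimen, 30 mm across, 16 mm high, left of the stand; origin under its centre
- specimen_dark: bystander: dark round resin specimen, 30 mm across, 16 mm high, right of the stand; origin under its centre
- dish: bystander: clear round glass dish, 70 mm across, 14 mm high, in front of the stand and to the right; origin under its centre
- lens: bystander: black stand loupe, 37 mm across, 39 mm high, to the right of the stand; origin under its centre. It stands between the stand and a fixed blue file box, which is in the way: 120 mm wide (y), 250 mm deep, 265 mm tall, its near left corner at about x = 0.50, y = -0.20 m, reaching to y = -0.33 m
- dropper: bystander: white dropper bottle, 34 mm across, 89 mm high, in the near left corner; origin under its centre

How it is judged:
By the outcome, as a careful person would: the job done as asked, in the order asked, and still so for the second after the job is handed in, with the robot touching nothing.
It also fails if it takes over 72 s, if anything falls off the work surface, if the arm or the gripper's body presses on something with over 40 N, if the wrist force passes 120 N, or if a joint passes its speed limit or range.

## Robot

A 6-joint arm with a two-finger parallel gripper is mounted at the origin on a cart in front of the work surface, level with it; the furniture and walls round the work are solid. World frame = base frame: x ahead of the robot, y to its left, z up, the work surface at z = 0. Lengths are in m, angles in rad, forces in N, time in s.
With the tool pointing down it reaches from about 0.3 to 0.85 m from the base axis. Payload 5.4 kg.
Tool frame: the origin (TCP) lies midway between the tips of the shut fingers; the grasp point (between the pads) lies 19 mm behind it; y points along the fingers, z is the direction in which the jaws open and shut, and the axes are right-handed (so a half turn about y gives the same grasp; the last joint's range is limited). The gripper opens to 85 mm and grips with 20 to 120 N. Pads are 22 mm wide; open, the fingers measure 114 mm over their backs; the gripper's body (76 mm by 85 mm) begins 54 mm behind the grasp point. The pads swing forward as they close: fully open they stand 13 mm farther back than shut.
Start: joints at [1.072, 0.158, 1.597, -0, 1.386, -0.21], TCP at [0.164, 0.551, 0.231] pointing down, gripper open.
Joint ranges: [-2.91, 2.91], [-0.94, 2.29], [0.18, 2.7], [-1.29, 4.43], [0.17, 2.64], [-3, 3]. Speed limits (rad/s): [2.57, 2.57, 3.14, 3.14, 3.14, 3.14].

## Interface

Orientations are given as a unit quaternion [w, x, y, z].
In Python, from plant import bot gives the robot as it stands.
- The arm moves only by the shell command python3 -m jog 'ROWS' [FORCE]. ROWS is a JSON object of lists of equal length, an entry for each row: "jaw": the finger opening in cm, from 0 to 8.54; "travel": the shift along the tool's x, y, z in cm, a list of three; "turn": the turn, a rotation vector about the tool's x, y, z in rad, a list of three. A call has 1 to 12 rows; each row is the pose to reach, as a shift and turn from the pose commanded when the call began, along the tool's axes at that moment; what a row does not reach only later rows make up. A row lasts 1/8 s, in which the tool goes at most 62.5 mm and 10.7 degrees, less where a joint would pass 70% of its speed; a pose out of reach is approached as far as the arm can. A call with a gripper value outside its range is refused whole. The fingers move at their own pace and stop on an object; FORCE is the grip in N (left out, the last holds). Time passes only in rows, so rows that repeat a pose let the fingers close. It gives the time, the measured TCP pose, the force and the opening at its end, in the units of the state.
- bot.read_state(): the state, without advancing time (a new reading comes with each control period).
- bot.get_image(name): name is "scene" or "side" or "wrist"; returns the picture (400x640x3 uint8, red, green, blue); there is no depth.
- bot.camera_model(name): a dict with "mtx" (3x3 intrinsics, pixels), "rvec" (rotation vector, rad) and "tvec" (3), from world to camera coordinates, as OpenCV has them. Camera axes: x right, y down, z forward; pixel columns grow to the right and rows downward; lengths in m; the calibration is good to about 2 mm. A picture is of the moment at which its call begins: read the wrist's pose just before it. camera_model takes no time and is no camera call; for the wrist camera it gives the pose at the moment of the call.
- bot.close_job(): hands the job in, once; it reports no verdict.
The state is a dict: "t": time; "joint_positions": joint angles; "dq": joint speeds; "effort": joint torques, N m; "tool_pos": TCP position; "ee_rot": TCP orientation; "ft_force": force on the tool from outside, world axes, zero at the start; "ft_torque": the same for the moment, N m; "width": finger opening in m.
Only numpy, scipy, OpenCV 4.12 (cv2) and the standard library are available. Lean on these libraries where they do the work, as an engineer would, in place of code of your own. Each camera call takes 0.05 s, during which the arm holds its last target. There are 200 camera calls.

## Working session

There is one attempt and no reset: what is moved stays moved. The work goes in short steps, Python scripts to look and compute and a shell command to move; the robot and the scene stay as the last step left them, time stands still between calls to the robot, and variables do not carry over. Pictures are saved under pics/ and viewed, about 8 in all and at most 12, crops included, and the job is handed in when it is done.

```bash
ls; mkdir -p pics
python3 - <<'E'
from plant import bot
import cv2,numpy as np
s=bot.read_state(); print({k:np.round(v,3) for k,v in s.items()})
for n in("scene","side"):
    im=bot.get_image(n); cv2.imwrite(f"pics/{n}0.png",im[:,:,::-1])
    m=bot.camera_model(n); print(n,m)
E
```

```text
pics
{'t': np.float64(0.0), 'joint_positions': array([ 1.072,  0.159,  1.598,  0.   ,  1.386, -0.21 ]), 'dq': array([-0.003,  0.001,  0.001,  0.001, -0.   , -0.001]), 'effort': array([ 2.0000e-03, -3.9599e+01, -3.3144e+01,  0.0000e+00,  8.0000e-03,
        0.0000e+00]), 'tool_pos': array([0.163, 0.551, 0.23 ]), 'ee_rot': array([-0.699,  0.7  , -0.102,  0.102]), 'ft_force': array([0.047, 0.05 , 0.453]), 'ft_torque': array([ 0.041, -0.034,  0.066]), 'width': np.float64(0.086)}
scene {'mtx': array([[500.44231584,   0.        , 314.87876728],
       [  0.        , 500.44231584, 190.32170171],
       [  0.        ,   0.        ,   1.        ]]), 'rvec': array([ 1.11516774, -1.97274525,  1.29371626]), 'tvec': array([0.24937837, 0.29497028, 0.6476177 ])}
side {'mtx': array([[365.23051373,   0.        , 316.16633807],
       [  0.        , 365.23051373, 195.22754317],
       [  0.        ,   0.        ,   1.        ]]), 'rvec': array([ 2.27901815, -0.51704582,  0.25170466]), 'tvec': array([-0.46284894,  0.20570714,  0.78656103])}
```

View pics/scene0.png

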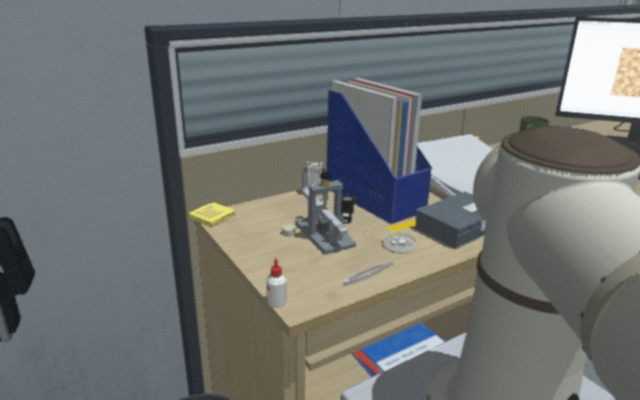

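View pics/side0.png

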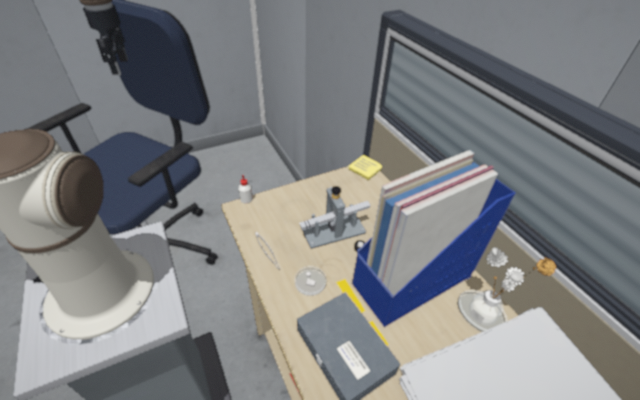

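The scene view shows the stand near (325,220) with the black button at about (326,177). The side view shows the button at (336,190) and the bar running from (305,225) to (370,205). I'll enlarge both.

```bash
python3 - <<'E'
import cv2,numpy as np
a=cv2.imread("pics/scene0.png")[150:270,270:370]; b=cv2.imread("pics/side0.png")[175:255,290:390]
a=cv2.resize(a,None,fx=4,fy=4,interpolation=cv2.INTER_CUBIC); b=cv2.resize(b,None,fx=4,fy=4,interpolation=cv2.INTER_CUBIC)
c=np.zeros((480,800,3),np.uint8); c[:,:400]=a; c[:320,400:]=b
cv2.imwrite("pics/crop1.png",c)
E
cat > h.py <<'E'
import numpy as np,cv2
from plant import bot
def cam(n):
    m=bot.camera_model(n); R=cv2.Rodrigues(np.array(m["rvec"]))[0]; return np.array(m["mtx"]),R,np.array(m["tvec"])
def ray(n,p,c=None):
    K,R,t=c or cam(n); return -R.T@t, R.T@np.linalg.solve(K,[p[0],p[1],1.])
def onz(n,p,z,c=None):
    o,d=ray(n,p,c); return o+d*(z-o[2])/d[2]
def two(n1,p1,n2,p2,c1=None,c2=None):
    o1,d1=ray(n1,p1,c1);o2,d2=ray(n2,p2,c2)
    s=np.linalg.lstsq(np.c_[d1,-d2],o2-o1,rcond=None)[0]
    a,b=o1+s[0]*d1,o2+s[1]*d2; return (a+b)/2,np.linalg.norm(a-b)
def proj(n,P,c=None):
    K,R,t=c or cam(n); q=K@(R@np.array(P)+t); return q[:2]/q[2]
E
```

```text
(no output)
```

View pics/crop1.png

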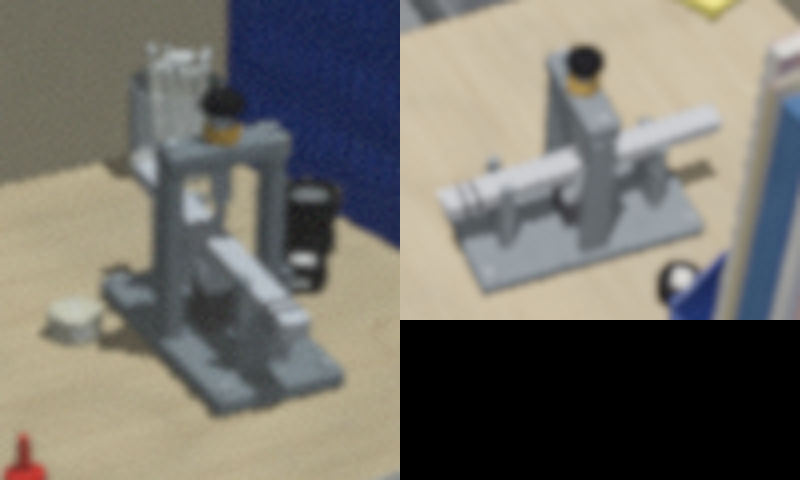

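The crop shows the button top at crop (225,96) in the scene half and (585,57) in the side half. The base corners and the grooved end (460,200) are also visible.

Run:
```python
from h import *
S=lambda x,y:((x+.5)/4-.5+270,(y+.5)/4-.5+150)
D=lambda x,y:((x-400+.5)/4-.5+290,(y+.5)/4-.5+175)
r=lambda v:np.round(v,4)
bt,e=two("scene",S(225,96),"side",D(585,56)); print("button",r(bt),e)
print(r(onz("scene",S(225,96),.144)),r(onz("side",D(585,56),.144)))
for p in[(340,380),(218,410),(104,287)]: print("base scene z0.006",r(onz("scene",S(*p),.003)))
for p in[(487,291),(702,232)]: print("base side",r(onz("side",D(*p),.003)))
# bar end side: top edges of grooved end, far end
for p in[(440,192),(458,213),(718,125),(716,107)]: print("bar side",r(onz("side",D(*p),.055)))
for p in[(280,325),(305,318),(215,240)]: print("bar scene",r(onz("scene",S(*p),.055)))
for nm,p,z in[("grey",(75,305),.016),("lens",(315,192),.039)]: print(nm,r(onz("scene",S(*p),z)))
print("lens side",r(onz("side",D(683,275),.039)))
print("dish",r(onz("scene",(400,243),.007)),r(onz("side",(311,280),.007)),"dropper",r(onz("scene",(277,304),0)),r(onz("side",(245,200),0)))
print("file corner?")
```

```text
button [ 0.5333 -0.0588  0.1429] 0.0005116821790162959
[ 0.5316 -0.0575  0.144 ] [ 0.5324 -0.06    0.144 ]
base scene z0.006 [ 0.4605 -0.0867  0.003 ]
base scene z0.006 [ 0.4672 -0.0154  0.003 ]
base scene z0.006 [ 0.6145 -0.032   0.003 ]
base side [ 0.4597 -0.0874  0.003 ]
base side [ 0.6024 -0.1023  0.003 ]
bar side [ 0.4481 -0.0455  0.055 ]
bar side [ 0.4508 -0.0652  0.055 ]
bar side [ 0.629  -0.0672  0.055 ]
bar side [ 0.6365 -0.0528  0.055 ]
bar scene [ 0.4475 -0.0381  0.055 ]
bar scene [ 0.4472 -0.053   0.055 ]
bar scene [ 0.5447 -0.0615  0.055 ]
grey [0.582  0.0044 0.016 ]
lens [ 0.5969 -0.1644  0.039 ]
lens side [ 0.5548 -0.1509  0.039 ]
dish [ 0.4124 -0.1685  0.007 ] [ 0.418  -0.1727  0.007 ] dropper [0.3664 0.1448 0.    ] [0.3671 0.1406 0.    ]
file corner?
```

```bash
cat >> h.py <<'E'
from scipy.spatial.transform import Rotation as Ro
K0=np.array([.5335,-.059,.05]); U=np.array([np.cos(-.106),np.sin(-.106),0]) # U: away from robot
def tool():
    s=bot.read_state(); return np.array(s["tool_pos"]),Ro.from_quat(np.array(s["ee_rot"]),scalar_first=True).as_matrix(),s
def plan(target,zaxis=None):
    p,R,s=tool(); print("travel cm",np.round(R.T@(np.array(target)-p)*100,2),"dist",np.linalg.norm(target-p))
    if zaxis is not None:
        for sg in(1,-1):
            z=sg*np.array(zaxis,float);z/=np.linalg.norm(z);y=np.array([0,0,-1.]);x=np.cross(y,z)
            print("turn",np.round(Ro.from_matrix(R.T@np.c_[x,y,z]).as_rotvec(),3))
E
python3 - <<'E'
from h import *
p,R,s=tool(); print(np.round(R,3))
K,Rc,t=cam("wrist"); print(np.round(R.T@(-Rc.T@t-p),3),np.round(R.T@Rc.T,3)); print(K)
V=np.cross([0,0,1],U); plan(K0-U*.13+[0,0,.17],V)
plan(K0-U*.13+[0,0,.17],U)
E
```

```text
[[ 0.959 -0.001  0.285]
 [-0.285 -0.001  0.959]
 [-0.    -1.    -0.002]]
[-0.081 -0.142  0.   ] [[ 0.     0.949  0.315]
 [ 0.001 -0.315  0.949]
 [ 1.    -0.    -0.001]]
[[287.06136556   0.         318.25959984]
 [  0.         287.06136556 196.20879477]
 [  0.           0.           1.        ]]
travel cm [ 40.05   1.11 -50.27] dist 0.6428114878607005
turn [ 0.002 -0.183 -0.001]
turn [1.000e-03 2.959e+00 2.000e-03]
travel cm [ 40.05   1.11 -50.27] dist 0.6428114878607005
turn [2.000e-03 1.388e+00 1.000e-03]
turn [ 1.000e-03 -1.754e+00 -2.000e-03]
```

```bash
python3 -m jog '{"jaw":[0,0,0,0,0,0,0,0,0,0,0,0],"travel":[[3.3,0,-4.2],[6.7,0,-8.4],[10,0,-12.6],[13.4,0,-16.8],[16.7,0.3,-21],[20,0.5,-25.1],[23.4,0.7,-29.3],[26.7,0.8,-33.5],[30,0.9,-37.7],[33.4,1,-41.9],[36.7,1.1,-46.1],[40.05,1.1,-50.3]],"turn":[[0,0.116,0],[0,0.231,0],[0,0.347,0],[0,0.463,0],[0,0.578,0],[0,0.694,0],[0,0.81,0],[0,0.925,0],[0,1.041,0],[0,1.157,0],[0,1.272,0],[0,1.388,0]]}' 20
python3 - <<'E'
from h import *
V=np.cross([0,0,1],U); plan(K0-U*.13+[0,0,-.002],U); print(tool()[2]["joint_positions"],tool()[0])
cv2.imwrite("pics/w1.png",bot.get_image("wrist")[:,:,::-1])
E
```

```text
t: 1.6
tool_pos: [0.4046, -0.0468, 0.22]
ee_rot: [0.472, -0.472, 0.527, -0.527]
ft_force: [1.4, 0.2, -0.1]
width: 0.0002
travel cm [-0.15 17.2  -0.05] dist 0.1720113215508343
turn [ 0.    -0.004 -0.   ]
turn [0.    3.137 0.   ]
[-4.14207433e-01 -2.95892954e-01  2.05002118e+00  2.55383051e-04
  1.38758740e+00 -3.03845173e-01] [ 0.4045566  -0.04680066  0.22000398]
```

View pics/w1.png

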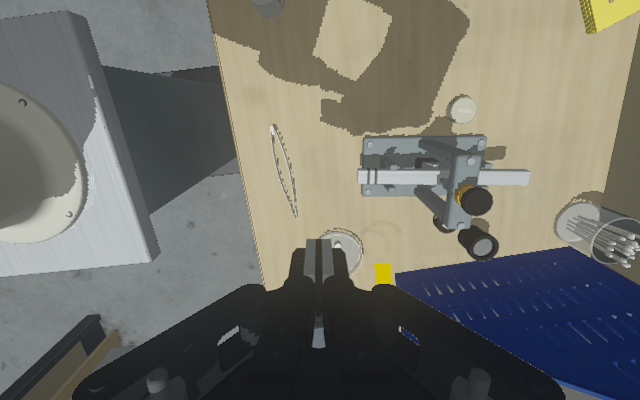

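Wrist view: bar from the grooved end (358,177) to the plain end (529,177), grooves at about x=366–376, button top at (477,201), base corners at (362,137) and (485,136), and fingertips at (318,245).

Run:
```python
from h import *
r=lambda v:np.round(v,4)
bt=onz("wrist",(477,200.5),.144)
print("button",r(bt), "2view",r(two("wrist",(477,200.5),"side",(335.8,188.8))[0]))
for p in[(362,137),(485,136),(362,197)]: print("base",r(onz("wrist",p,.006)))
for p,z in[((358.5,170.5),.054),((358.5,184.5),.054),((529.5,170),.071),((529.5,185),.071)]: print("bar",r(onz("wrist",p,z)))
print("tips",proj("wrist",tool()[0]),"cup",r(onz("wrist",(575,220),.05)))
im=cv2.imread("pics/w1.png");g=cv2.cvtColor(im,cv2.COLOR_BGR2GRAY)
print(g[160:200,400]);print(g[177,345:385]);print(g[177,515:540])
```

```text
button [ 0.5345 -0.0631  0.144 ] 2view [ 0.5321 -0.062   0.1461]
base [ 0.4646 -0.0207  0.006 ]
base [ 0.6144 -0.0373  0.006 ]
base [ 0.4592 -0.0983  0.006 ]
bar [ 0.4516 -0.0499  0.054 ]
bar [ 0.4505 -0.066   0.054 ]
bar [ 0.6265 -0.0662  0.071 ]
bar [ 0.6284 -0.0828  0.071 ]
tips [318.16437846 253.13948824] cup [ 0.7023 -0.1413  0.05  ]
[ 91  91  91  91  91  90  89  89  93  97 136 192 204 197 192 194 193 195
 197 197 198 195 199 196 168 147 148 149 148 147 147 147 147 147 146 145
 163 179 178 177]
[177 178 179 180 179 178 177 177 179 180 180 172 152 196 204 201 201 201
 201 201 202 196 151 105 133 190 202 200 198 171 104 116 161 202 198 197
 197 197 197 197]
[191 191 191 192 192 191 192 192 192 192 192 191 192 192 187 170 174 174
 173 172 172 172 173 172 173]
```

```bash
sed -i 's/^K0=.*/K0=np.array([.535,-.0652,.05]); U=np.array([np.cos(-.10),np.sin(-.10),0])/' h.py
python3 -m jog '{"jaw":[0,0,0,0,0,0,0],"travel":[[0.6,4,0],[0.6,8,0],[0.6,12,0],[0.6,15.5,0],[0.6,17.2,0],[0.6,17.2,1],[0.6,17.2,1]],"turn":[[0,0,0],[0,0,0],[0,0,0],[0,0,0],[0,0,0],[0,0,0],[0,0,0]]}'
python3 - <<'E'
from h import *
cv2.imwrite("pics/w2.png",bot.get_image("wrist")[:,:,::-1])
p,R,s=tool();print(np.round(R,3))
E
```

```text
t: 2.52
tool_pos: [0.4153, -0.0526, 0.0494]
ee_rot: [-0.473, 0.473, -0.525, 0.526]
ft_force: [0.1, 0.3, 1.6]
width: 0.0001
[[-0.105  0.002  0.994]
 [-0.994 -0.001 -0.105]
 [ 0.001 -1.     0.002]]
```

View pics/w2.png

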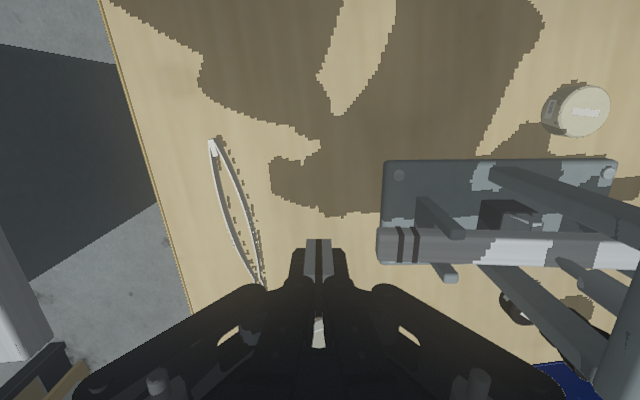

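The grooved end is at column 378 (rows 228–264) and the grooves are at about x=400 and 413. The fingertip is at (318,245), in line with the bar. Now a measuring helper that uses the dark grooves.

```bash
cat >> h.py <<'E'
def onplane(p,off=0,c=None):
    V=np.cross([0,0,1],U); o,d=ray("wrist",p,c); s=(off-(o-K0)@V)/(d@V); P=o+s*d; return (P-K0)@U,P[2]
def look(name,dbg=False,img=None):
    c=cam("wrist"); im=bot.get_image("wrist") if img is None else cv2.imread(img)[:,:,::-1]
    if img is None: cv2.imwrite(f"pics/{name}.png",im[:,:,::-1])
    g=cv2.cvtColor(im,cv2.COLOR_RGB2GRAY); m=np.zeros_like(g); m[205:275,345:560]=(g[205:275,345:560]<50)
    n,l,st,ce=cv2.connectedComponentsWithStats(m)
    for i in range(1,n):
        x,y,w,h,a=st[i]
        if a>40 and 1.5*w<h: 
            al,z=onplane(ce[i],.008,c); print("groove",x,y,w,h,a,np.round(ce[i],1),"along,z mm",np.round([al*1e3,z*1e3],1))
        elif dbg and a>30: print("blob",x,y,w,h,a)
E
python3 - <<'E'
from h import *
look("w2",True,"pics/w2.png")
g=cv2.cvtColor(cv2.imread("pics/w2.png"),cv2.COLOR_BGR2GRAY)
print(g[240,370:425]); print(g[222:272,400]); print(g[222:272,390]);print(g[245,322:350])
for p in[(378,229),(379,242),(377,262)]: print(p,np.round(onplane(p,.008 if p[1]<240 else 0),4))
for p in [(333,250),(346,255)]: print(onz("wrist",p,.05),onz("wrist",p,.07))
E
```

```text
[172 172 172 173 173 164  82  87  94 106 112 116 115 115 115 115 114 115
 114 115 115 114 115 114 115 114 116 114  95  61  64  63  61  68  97 116
 116 115 115 115 114 114 116 111  69  60  62  61  60  75 110 116 115 114
 114]
[142 143 143 140 119  72  55  55  56  56  57  57  57  58  62  62  63  63
  64  63  62  63  64  63  63  63  64  63  64  64  64  65  64  64  63  65
  64  64  63  61  85 126 141 165 171 170 170 170 170 168]
[144 141 141 143 138 112  91  93  93  95  98  98 101 110 115 116 116 116
 115 113 110 110 111 112 110 110 112 113 113 114 113 112 112 112 111 112
 114 112 114 143 165 144 140 167 174 173 173 172 172 172]
[ 94  94  94  93  93  93  93  92  89 118 171 167 166 166 165 167 167 168
 169 169 169 169 169 169 169 169 169 168]
(378, 229) [-0.0844  0.034 ]
(379, 242) [-0.0836  0.0354]
(377, 262) [-0.0893  0.0581]
[ 0.42352609 -0.05115871  0.05      ] [ 0.42350411 -0.03999927  0.07      ]
[ 0.43047224 -0.0550672   0.05      ] [ 0.42947112 -0.04335681  0.07      ]
```

```bash
cat > l2.py <<'E'
from h import *
def look(name=None,img=None):
    c=cam("wrist"); im=bot.get_image("wrist") if img is None else cv2.imread(img)[:,:,::-1]
    if img is None: cv2.imwrite(f"pics/{name}.png",im[:,:,::-1])
    g=cv2.cvtColor(im,cv2.COLOR_RGB2GRAY)
    b=cv2.morphologyEx(g,cv2.MORPH_BLACKHAT,np.ones((1,15),np.uint8)); m=np.zeros_like(g); m[200:285,345:560]=(b[200:285,345:560]>28)
    m=cv2.morphologyEx(m,cv2.MORPH_OPEN,np.ones((7,1),np.uint8))
    n,l,st,ce=cv2.connectedComponentsWithStats(m)
    for i in range(1,n):
        x,y,w,h,a=st[i]
        if a>60 and h>20 and w<14:
            al,z=onplane((ce[i][0],y+h),-.008,c); print("groove col",x,w,"rows",y,y+h,"along,ztop mm",np.round([al*1e3,z*1e3],1))
if __name__=="__main__":
    import sys; p,R,s=tool(); print("t",round(s["t"],2),"tcp along mm",round((p-K0)@U*1e3,1),"z",round(p[2],4)); look(sys.argv[1])
E
python3 -c "
from l2 import *
look(img='pics/w2.png')"
python3 -m jog '{"jaw":[0,0,0,0,0,0,0,0,0,0,0],"travel":[[0,0.4,1],[0,0.4,2],[0,0.4,2.4],[0,0.4,2.6],[0,0.4,2.8],[0,0.4,2.95],[0,0.4,3.1],[0,0.4,2.9],[0,0.4,2.3],[0,0.4,2.3],[0,0.4,2.3]],"turn":[[0,0,0],[0,0,0],[0,0,0],[0,0,0],[0,0,0],[0,0,0],[0,0,0],[0,0,0],[0,0,0],[0,0,0],[0,0,0]]}'; python3 l2.py a1
```

```text
groove col 397 7 rows 226 263 along,ztop mm [-73.1  46.2]
groove col 412 8 rows 227 263 along,ztop mm [-64.2  46.4]
t: 3.95
tool_pos: [0.4368, -0.0546, 0.0444]
ee_rot: [-0.473, 0.473, -0.526, 0.526]
ft_force: [0.5, -0.4, 0.2]
width: -0.0001
t 3.95 tcp along mm -98.8 z 0.0444
groove col 375 7 rows 230 269 along,ztop mm [-65.4  47. ]
groove col 391 7 rows 231 268 along,ztop mm [-56.3  46.1]
```

The bar moved about 7.7 mm and is still tipped, so the contact is about 14 mm ahead of the TCP. I'll continue in 2 mm steps.

```bash
python3 -m jog '{"jaw":[0,0,0,0],"travel":[[0,0,0.5],[0,0,0.8],[0,0,0.9],[0,0,1.0]],"turn":[[0,0,0],[0,0,0],[0,0,0],[0,0,0]]}' | grep -E "tool_pos|force"
python3 -m jog '{"jaw":[0,0,0,0,0],"travel":[[0,0,-0.2],[0,0,-0.8],[0,0,-0.8],[0,0,-0.8],[0,0,-0.8]],"turn":[[0,0,0],[0,0,0],[0,0,0],[0,0,0],[0,0,0]]}' >/dev/null; python3 l2.py a2
```

```text
tool_pos: [0.4456, -0.0553, 0.044]
ft_force: [-5.1, 0.6, 4.6]
t 5.12 tcp along mm -96.7 z 0.0444
groove col 377 7 rows 231 268 along,ztop mm [-62.   46.1]
groove col 393 7 rows 235 268 along,ztop mm [-53.   46.2]
```

```bash
python3 -m jog '{"jaw":[0,0,0,0],"travel":[[0,0,0.5],[0,0,0.8],[0,0,0.9],[0,0,1.0]],"turn":[[0,0,0],[0,0,0],[0,0,0],[0,0,0]]}' | grep -E "tool_pos|force"
python3 -m jog '{"jaw":[0,0,0,0,0],"travel":[[0,0,-0.2],[0,0,-0.8],[0,0,-0.8],[0,0,-0.8],[0,0,-0.8]],"turn":[[0,0,0],[0,0,0],[0,0,0],[0,0,0],[0,0,0]]}' >/dev/null; python3 l2.py a3
```

```text
tool_pos: [0.4474, -0.0555, 0.044]
ft_force: [-6.2, -0.1, 5.5]
t 6.3 tcp along mm -94.7 z 0.0444
groove col 377 7 rows 231 268 along,ztop mm [-60.   46.1]
groove col 393 6 rows 245 267 along,ztop mm [-51.   45.1]
```

```bash
python3 -m jog '{"jaw":[0,0,0,0],"travel":[[0,0,0.5],[0,0,0.8],[0,-0.02,0.9],[0,-0.05,1.0]],"turn":[[0,0,0],[0,0,0],[0,0,0],[0,0,0]]}' | grep -E "tool_pos|force"
python3 -m jog '{"jaw":[0,0,0,0,0],"travel":[[0,0.05,-0.2],[0,0.05,-0.8],[0,0.05,-0.8],[0,0.05,-0.8],[0,0.05,-0.8]],"turn":[[0,0,0],[0,0,0],[0,0,0],[0,0,0],[0,0,0]]}' >/dev/null; python3 l2.py a4
```

```text
tool_pos: [0.45, -0.0558, 0.0445]
ft_force: [-3.3, 0.2, 0.3]
t 7.47 tcp along mm -92.7 z 0.0444
groove col 379 7 rows 230 267 along,ztop mm [-56.7  45.1]
groove col 395 7 rows 245 267 along,ztop mm [-47.7  45.2]
```

```bash
python3 -m jog '{"jaw":[0,0,0,0],"travel":[[0,0,0.5],[0,0,0.8],[0,-0.02,0.9],[0,-0.05,1.0]],"turn":[[0,0,0],[0,0,0],[0,0,0],[0,0,0]]}' | grep -E "tool_pos|force"
python3 -m jog '{"jaw":[0,0,0,0,0],"travel":[[0,0.05,-0.2],[0,0.05,-0.8],[0,0.05,-0.8],[0,0.05,-0.8],[0,0.05,-0.8]],"turn":[[0,0,0],[0,0,0],[0,0,0],[0,0,0],[0,0,0]]}' >/dev/null; python3 l2.py a5
```

```text
tool_pos: [0.4519, -0.056, 0.0445]
ft_force: [-3.6, 0.2, 0.9]
t 8.65 tcp along mm -90.8 z 0.0444
groove col 379 7 rows 230 267 along,ztop mm [-54.8  45.1]
groove col 395 6 rows 245 267 along,ztop mm [-45.8  45.2]
```

View pics/a5.png

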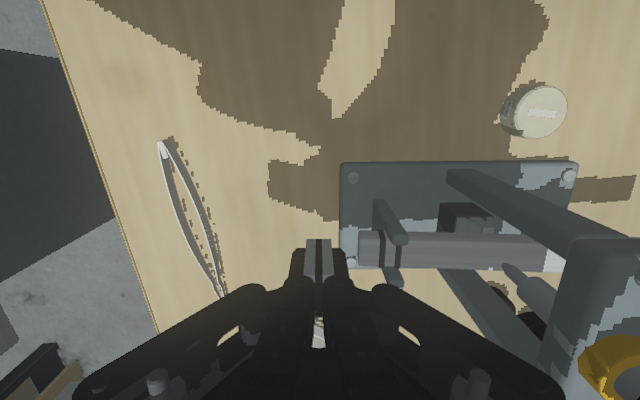

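The bar end is now at col 358, about 18 px inside the base's front edge (col 340). It is still tipped, sitting low in the fork. I'll continue.

```bash
python3 -m jog '{"jaw":[0,0,0,0],"travel":[[0,0,0.5],[0,0,0.8],[0,-0.02,0.9],[0,-0.05,1.0]],"turn":[[0,0,0],[0,0,0],[0,0,0],[0,0,0]]}' | grep -E "tool_pos|force"
python3 -m jog '{"jaw":[0,0,0,0,0],"travel":[[0,0.05,-0.2],[0,0.05,-0.8],[0,0.05,-0.8],[0,0.05,-0.8],[0,0.05,-0.8]],"turn":[[0,0,0],[0,0,0],[0,0,0],[0,0,0],[0,0,0]]}' >/dev/null; python3 l2.py a6
```

```text
tool_pos: [0.4539, -0.0562, 0.0445]
ft_force: [-2.9, 0.2, 1.2]
t 9.82 tcp along mm -88.8 z 0.0444
groove col 379 7 rows 242 267 along,ztop mm [-52.6  45.2]
groove col 395 7 rows 245 267 along,ztop mm [-43.6  45.3]
```

```bash
python3 -m jog '{"jaw":[0,0,0,0],"travel":[[0,0,0.5],[0,0,0.8],[0,-0.02,0.9],[0,-0.05,1.0]],"turn":[[0,0,0],[0,0,0],[0,0,0],[0,0,0]]}' | grep -E "tool_pos|force"
python3 -m jog '{"jaw":[0,0,0,0,0],"travel":[[0,0.05,-0.2],[0,0.05,-0.8],[0,0.05,-0.8],[0,0.05,-0.8],[0,0.05,-0.8]],"turn":[[0,0,0],[0,0,0],[0,0,0],[0,0,0],[0,0,0]]}' >/dev/null; python3 l2.py a7
```

```text
tool_pos: [0.4557, -0.0565, 0.0444]
ft_force: [-4.2, -1.0, 2.5]
t 11.0 tcp along mm -86.8 z 0.0444
groove col 379 6 rows 245 267 along,ztop mm [-50.9  45.2]
groove col 395 6 rows 245 268 along,ztop mm [-42.1  46.3]
```

```bash
python3 -m jog '{"jaw":[0,0,0,0],"travel":[[0,0,0.5],[0,0,0.8],[0,-0.02,0.9],[0,-0.05,1.0]],"turn":[[0,0,0],[0,0,0],[0,0,0],[0,0,0]]}' | grep -E "tool_pos|force"
python3 -m jog '{"jaw":[0,0,0,0,0],"travel":[[0,0.05,-0.2],[0,0.05,-0.8],[0,0.05,-0.8],[0,0.05,-0.8],[0,0.05,-0.8]],"turn":[[0,0,0],[0,0,0],[0,0,0],[0,0,0],[0,0,0]]}' >/dev/null; python3 l2.py a8
```

```text
tool_pos: [0.4572, -0.0567, 0.0443]
ft_force: [-5.4, -1.0, 2.7]
t 12.18 tcp along mm -84.7 z 0.0444
groove col 378 6 rows 245 267 along,ztop mm [-49.5  45.2]
groove col 394 6 rows 245 269 along,ztop mm [-41.   47.3]
```

Run:
```python
import cv2
a=cv2.imread("pics/a8.png")[150:300,280:480]; cv2.imwrite("pics/a8c.png",cv2.resize(a,None,fx=4,fy=4,interpolation=cv2.INTER_CUBIC))
```

```text
(no output)
```

View pics/a8c.png

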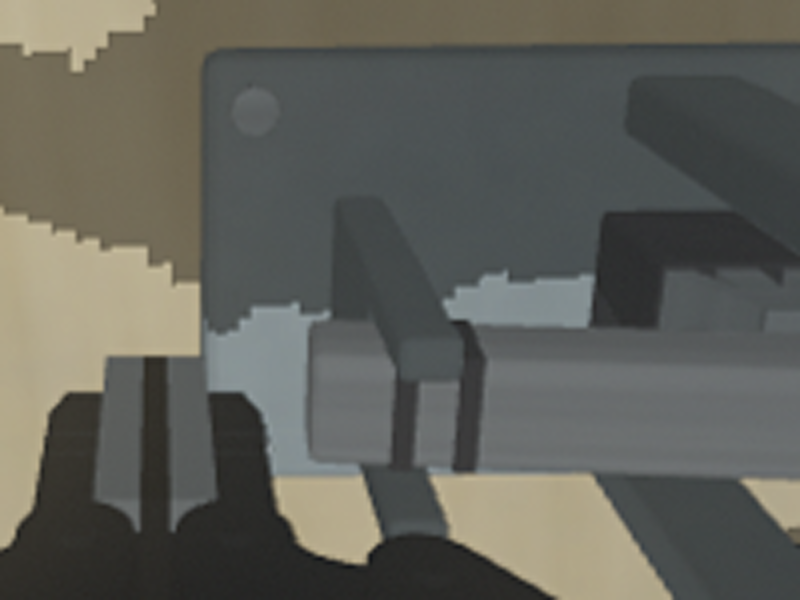

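Run:
```python
from h import *
f=lambda P:np.round([(P-K0)@U*1e3,(P-K0)@np.cross([0,0,1],U)*1e3],1)
F=lambda x,y:(280+(x+.5)/4-.5,150+(y+.5)/4-.5)
for n,p,z in[("end top mid",(310,410),.054),("end left top edge",(312,348),.054),("end right edge",(312,462),.054),("bar right edge",(790,474),.056),("bar lefttop edge",(790,345),.056),("cheek near L",(404,372),.065),("cheek far L",(460,372),.065),("cheek outer",(336,200),.065),("cheek outer far",(383,200),.065),("base NW corner",(204,52),.006),("cheekR inner",(365,470),.065)]: print(n,f(onz("wrist",F(*p),z)))
p,R,s=tool();print(f(p))
```

```text
end top mid [-64.4   6.6]
end left top edge [-64.5  15.5]
end right edge [-63.9  -1.2]
bar right edge [-1.5 -2.1]
bar lefttop edge [-4.6 16.6]
cheek near L [-55.1  17.8]
cheek far L [-48.5  17.8]
cheek outer [-64.1  39.4]
cheek outer far [-58.8  39.3]
base NW corner [-76.5  44.1]
cheekR inner [-59.1   4.5]
[-84.8   0.7]
```

The finger has been about 6 mm right of the bar axis, so I'll centre it (tool x −0.6 cm). The bar should be within 1–3 mm of balance.

```bash
python3 -m jog '{"jaw":[0,0,0,0,0],"travel":[[-0.6,0,0],[-0.6,0,0.5],[-0.6,0,0.8],[-0.6,-0.02,0.9],[-0.6,-0.05,1.0]],"turn":[[0,0,0],[0,0,0],[0,0,0],[0,0,0],[0,0,0]]}' | grep -E "tool_pos|force"
python3 -m jog '{"jaw":[0,0,0,0,0],"travel":[[0,0.05,-0.2],[0,0.05,-0.8],[0,0.05,-0.8],[0,0.05,-0.8],[0,0.05,-0.8]],"turn":[[0,0,0],[0,0,0],[0,0,0],[0,0,0],[0,0,0]]}' >/dev/null; python3 l2.py a9
```

```text
tool_pos: [0.4602, -0.0509, 0.0444]
ft_force: [-3.6, 0.3, 2.4]
t 13.47 tcp along mm -82.7 z 0.0444
groove col 398 9 rows 244 285 along,ztop mm [-36.9  53.7]
groove col 384 7 rows 256 285 along,ztop mm [-45.4  53.6]
```

```bash
sed -i 's/200:285/200:330/g' l2.py; sleep 1
python3 - <<'E'
from l2 import *
look(img="pics/a9.png"); look("a10")
im=cv2.imread("pics/a10.png")[170:320,290:490]; cv2.imwrite("pics/a10c.png",cv2.resize(im,None,fx=4,fy=4,interpolation=cv2.INTER_CUBIC))
E
```

```text
groove col 398 9 rows 244 285 along,ztop mm [-37.   53.6]
groove col 384 7 rows 256 285 along,ztop mm [-45.4  53.5]
groove col 399 9 rows 245 286 along,ztop mm [-36.6  54.5]
groove col 385 7 rows 256 285 along,ztop mm [-44.8  53.5]
```

View pics/a10c.png

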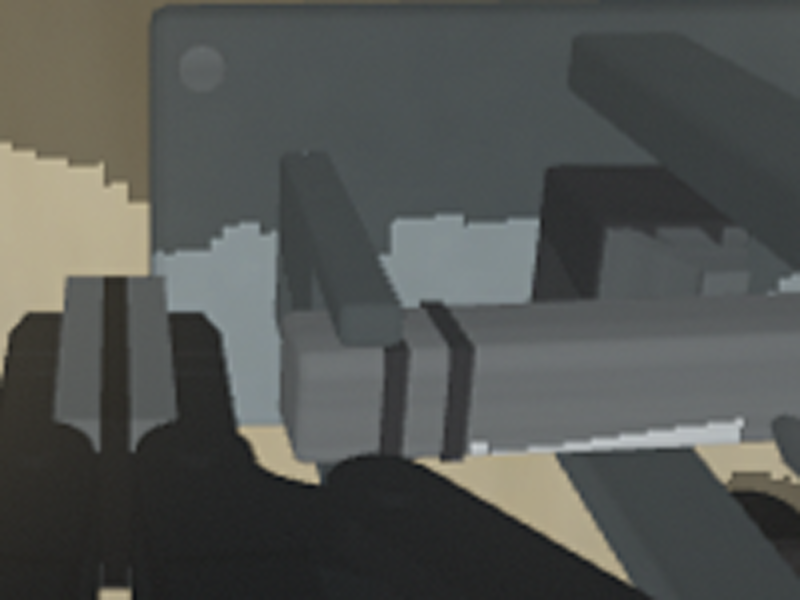

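```bash
python3 -m jog '{"jaw":[0,0,0,0],"travel":[[0,0,-0.3],[0,0,-0.3],[0,0,-0.3],[0,0,-0.3]],"turn":[[0,0,0],[0,0,0],[0,0,0],[0,0,0]]}' >/dev/null; python3 l2.py a11;  python3 - <<'E'
from l2 import *
cv2.imwrite("pics/s1.png",bot.get_image("side")[:,:,::-1])
c=cam("wrist")
def edges(f):
    g=cv2.imread(f); L=[]
    gr=cv2.cvtColor(g,cv2.COLOR_BGR2GRAY).astype(int)
    for x in range(412,445,8):
        d=np.diff(gr[225:300,x]); k=np.argsort(-abs(d))[:4]; L.append((x,[(225+i,d[i]) for i in sorted(k)]))
    return L
for f in("pics/a8.png","pics/a10.png","pics/a11.png"):
    print(f); [print(*l) for l in edges(f)]
E
```

```text
t 14.07 tcp along mm -85.9 z 0.0443
groove col 404 10 rows 244 281 along,ztop mm [-35.3  49.8]
groove col 390 8 rows 256 284 along,ztop mm [-44.7  52.5]
pics/a8.png
412 [(np.int64(231), np.int64(-33)), (np.int64(267), np.int64(37)), (np.int64(294), np.int64(-31)), (np.int64(295), np.int64(-96))]
420 [(np.int64(230), np.int64(-18)), (np.int64(231), np.int64(-33)), (np.int64(267), np.int64(31)), (np.int64(268), np.int64(32))]
428 [(np.int64(230), np.int64(14)), (np.int64(231), np.int64(26)), (np.int64(268), np.int64(40)), (np.int64(269), np.int64(30))]
436 [(np.int64(231), np.int64(27)), (np.int64(267), np.int64(-20)), (np.int64(280), np.int64(34)), (np.int64(281), np.int64(39))]
444 [(np.int64(267), np.int64(-15)), (np.int64(268), np.int64(-25)), (np.int64(293), np.int64(47)), (np.int64(294), np.int64(30))]
pics/a10.png
412 [(np.int64(225), np.int64(39)), (np.int64(245), np.int64(-35)), (np.int64(283), np.int64(31)), (np.int64(295), np.int64(-97))]
420 [(np.int64(244), np.int64(-11)), (np.int64(245), np.int64(-41)), (np.int64(281), np.int64(20)), (np.int64(282), np.int64(38))]
428 [(n
[... 349 characters left out ...]
), (np.int64(282), np.int64(-41))]
pics/a11.png
412 [(np.int64(245), np.int64(-43)), (np.int64(278), np.int64(48)), (np.int64(279), np.int64(51)), (np.int64(295), np.int64(-96))]
420 [(np.int64(225), np.int64(41)), (np.int64(245), np.int64(-31)), (np.int64(281), np.int64(26)), (np.int64(282), np.int64(25))]
428 [(np.int64(235), np.int64(-23)), (np.int64(244), np.int64(20)), (np.int64(280), np.int64(25)), (np.int64(281), np.int64(39))]
436 [(np.int64(280), np.int64(41)), (np.int64(281), np.int64(-52)), (np.int64(282), np.int64(-63)), (np.int64(288), np.int64(36))]
444 [(np.int64(278), np.int64(39)), (np.int64(279), np.int64(47)), (np.int64(281), np.int64(-67)), (np.int64(282), np.int64(-41))]
```

Run:
```python
import cv2,numpy as np
f=lambda n:cv2.resize(cv2.imread(n)[195:300,345:640],None,fx=2.7,fy=2.7,interpolation=cv2.INTER_CUBIC)
cv2.imwrite("pics/cmp.png",np.vstack([f("pics/a8.png"),f("pics/a11.png")]))
```

```text
(no output)
```

View pics/cmp.png

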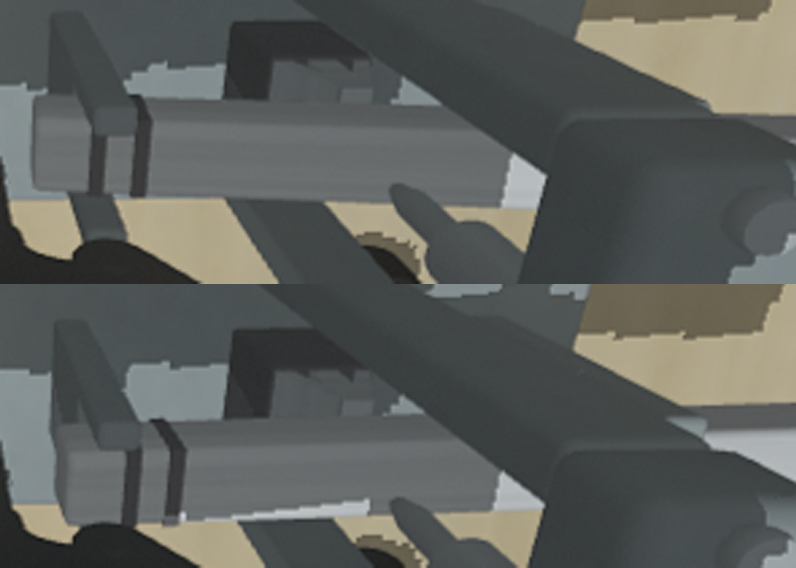

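Run:
```python
from h import *
p,R,s=tool(); K,Rc,t=cam("wrist"); o=-Rc.T@t
F=lambda x,y:(345+(x+.5)/2.7-.5,195+(y%284+.5)/2.7-.5)
# a8: camera was shifted: tcp along -84.7, V 0.7 ; now along -85.9,V ~6.7
V=np.cross([0,0,1],U); p8=K0-.0848*U+.0007*V; p8[2]=.0444
t8=-Rc@(o+p8-p)
for off,tag,A,B in[(-.0012,"Rtop",[(45,190),(140,195),(320,200),(500,207)],[(70,522),(175,522),(375,515)]),(.0148,"Lbot",[(40,96),(160,97),(340,100),(460,105)],[(60,428),(190,423),(300,419),(410,415)]),(.0148,"Ltop ridge",[(40,117),(160,118)],[(75,455),(200,452)])]:
    for nm,L,c in(("a8",A,(K,Rc,t8)),("a11",B,(K,Rc,t))):
        q=np.array([onplane(F(*x),off,c) for x in L]); print(tag,nm,np.round(q*1e3,1).tolist(),"slope",np.round(np.polyfit(q[:,0],q[:,1],1)[0],3))
```

```text
Rtop a8 [[-61.9, 53.9], [-43.7, 55.8], [-9.8, 57.9], [22.7, 60.6]] slope 0.077
Rtop a11 [[-59.0, 61.0], [-39.1, 61.1], [-0.2, 59.3]] slope -0.031
Lbot a8 [[-62.3, 44.8], [-38.4, 45.6], [-3.3, 47.4], [18.7, 50.0]] slope 0.062
Lbot a11 [[-60.5, 53.5], [-34.9, 51.8], [-12.9, 50.5], [9.5, 49.1]] slope -0.064
Ltop ridge a8 [[-63.5, 54.1], [-41.0, 54.8]] slope 0.031
Ltop ridge a11 [[-59.4, 63.6], [-36.6, 62.8]] slope -0.035
```

The tilt is ambiguous from this view (level or slightly over), so I'll look at the bar side-on with the tool tilted.

```bash
python3 -m jog '{"jaw":[0,0,0,0,0,0,0,0,0,0],"travel":[[0,0,-1],[0,-4,-2],[-3,-8,-2],[-6,-10.6,-1],[-9.3,-10.6,1],[-9.3,-10.6,3],[-9.3,-10.6,5],[-9.3,-10.6,7.1],[-9.3,-10.6,7.1],[-9.3,-10.6,7.1]],"turn":[[0,0,0],[0,0,0],[0,0,0],[0,0,-0.15],[0,0,-0.3],[0,0,-0.45],[0,0,-0.6],[0,0,-0.785],[0,0,-0.785],[0,0,-0.785]]}'
python3 - <<'E'
from h import *
im=bot.get_image("wrist")[:,:,::-1]; cv2.imwrite("pics/v1.png",im)
g=cv2.resize(im[60:310,140:540],None,fx=2,fy=2,interpolation=cv2.INTER_CUBIC); cv2.imwrite("pics/v1c.png",g)
E
```

```text
t: 15.42
tool_pos: [0.5301, 0.0348, 0.1505]
ee_rot: [-0.236, 0.638, -0.306, 0.666]
ft_force: [-0.6, -0.6, -0.7]
width: -0.0
```

View pics/v1c.png

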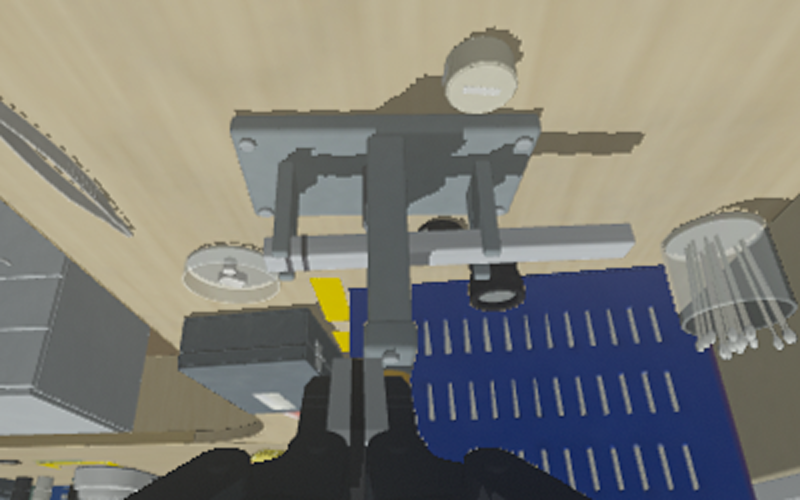

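Run:
```python
from h import *
F=lambda x,y:(140+(x+.5)/2-.5,60+(y+.5)/2-.5)
g=cv2.cvtColor(cv2.imread("pics/v1.png"),cv2.COLOR_BGR2GRAY).astype(int)
for x in(296,305,318,350,366,392,410,430,445): # full-frame cols
    col=g[160:205,x]; d=np.diff(col); k=[(160+i,d[i]) for i in range(len(d)) if abs(d[i])>14]; print(x,[(int(a),int(b)) for a,b in k])
for n,p,z in[("base",(232,127),.006),("base2",(540,122),.006),("baseFar",(265,213),.006)]:
    P=onz("wrist",F(*p),z);print(n,np.round([(P-K0)@U*1e3,(P-K0)@np.cross([0,0,1],U)*1e3],1))
for n,p in[("cheekL",(282,275)),("cheekR",(487,258))]: print(n,np.round(np.array(onplane(F(*p),.018))*1e3,1))
```

```text
296 [(167, 15), (177, -45), (186, 31), (187, 22), (203, 17)]
305 [(167, 22), (176, -36), (177, -15), (186, 38), (187, 17), (194, -20)]
318 [(167, 20), (176, -54), (185, 28), (186, 26), (203, -102)]
350 [(171, -18), (172, -69), (173, -40), (174, 37), (175, 38), (191, 15), (192, 37), (193, 16), (200, -22), (201, -91)]
366 [(166, 15), (168, -72), (170, -33), (173, 16), (174, 38), (175, 18), (183, 27), (184, 29), (199, -96)]
392 [(173, -38), (182, 27), (183, 29), (190, -75), (191, -58)]
410 [(172, -33), (173, -15), (181, 21), (182, 34), (195, -16), (196, -102), (197, 16)]
430 [(171, -22), (172, -32), (180, 15), (181, 36), (182, 17), (194, -89)]
445 [(171, -44), (180, 27), (181, 27), (192, -15), (193, -96)]
base [-75.5  39.5]
base2 [73.6 41.7]
baseFar [-71.  -37.6]
cheekL [-49.8  76. ]
cheekR [46.4 67.5]
```

Run:
```python
from h import *
g=cv2.cvtColor(cv2.imread("pics/v1.png"),cv2.COLOR_BGR2GRAY).astype(float)
def edge(x,r0,r1,sg):
    b=cv2.GaussianBlur(g,(0,0),.8); d=np.diff(b[r0:r1,x])*sg; i=int(np.argmax(d)); 
    a,c_,e=d[max(i-1,0)],d[i],d[min(i+1,len(d)-1)]; return r0+i+.5+.5*(a-e)/(a-2*c_+e+1e-9)
def fit(tag,xs,r0,r1,sg,off):
    q=np.array([onplane((x,edge(x,r0,r1,sg)),off) for x in xs])*1e3
    print(tag,np.round([edge(x,r0,r1,sg) for x in xs],1),"z",np.round(q[:,1],1),"along",np.round(q[:,0],0),"slope",np.round(np.polyfit(q[:,0],q[:,1],1)[0],3))
fit("ridge",[296,305,312,318,366,375,400,410,420,430,440,450],178,190,1,.0095)
fit("nearbot",[296,305,318,392,400,410,420,430,440,450],168,180,-1,.0095)
for sg in(1,-1):
  fit("base near top %d"%sg,[265,280,300,350,360,380,395],114,128,sg,.0395)
im=cv2.imread("pics/v1.png")[105:215,250:460]
cv2.imwrite("pics/v1d.png",cv2.resize(im,None,fx=3.8,fy=3.8,interpolation=cv2.INTER_CUBIC))
```

```text
ridge [186.8 186.5 186.3 185.9 184.1 183.6 182.7 182.4 181.9 181.6 181.3 180.8] z [60.3 60.  59.8 59.4 57.6 57.2 56.3 56.  55.5 55.2 54.9 54.4] along [-37. -28. -21. -15.  32.  41.  66.  76.  85.  95. 105. 115.] slope -0.039
nearbot [177.3 176.6 176.4 173.4 173.3 172.6 172.3 172.1 171.5 171.3] z [49.5 48.8 48.6 45.6 45.5 44.7 44.5 44.3 43.6 43.5] along [-37. -28. -15.  59.  67.  77.  87.  97. 107. 118.] slope -0.039
base near top 1 [124.6 124.6 124.2 120.6 118.8 123.8 123.7] z [7.7 7.8 7.5 3.4 1.2 7.6 7.5] along [-66. -52. -32.  16.  26.  45.  60.] slope -0.018
base near top -1 [114.  114.  114.  116.3 116.2 116.4 114. ] z [-5.8 -5.6 -5.5 -2.1 -2.2 -1.7 -4.7] along [-67. -53. -33.  17.  27.  46.  61.] slope 0.026
```

View pics/v1d.png

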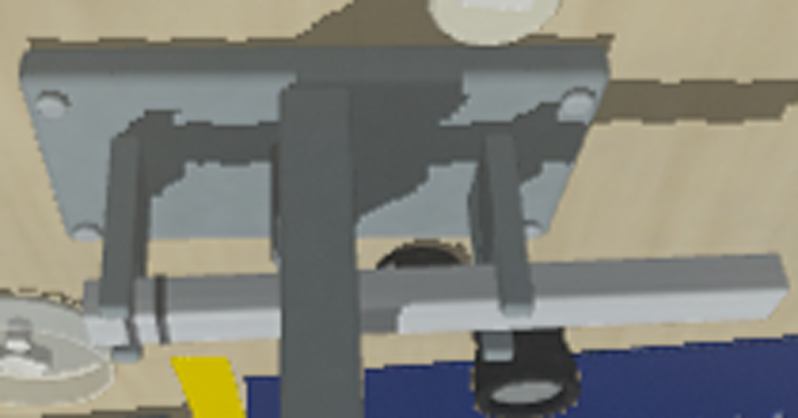

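Bar slope is −0.039 against −0.002 for the base, so the plain end is a little low but not fully tipped. Let me see whether it is still moving.

```bash
cat > tilt.py <<'E'
from h import *
import sys
B=np.array([.0395])
def tilt(name):
    im=bot.get_image("wrist")[:,:,::-1]; cv2.imwrite(f"pics/{name}.png",im)
    g=cv2.GaussianBlur(cv2.cvtColor(im,cv2.COLOR_BGR2GRAY).astype(float),(0,0),.8)
    def edge(x,r0,r1,sg):
        d=np.diff(g[r0:r1,x])*sg; i=int(np.argmax(d)); a,c,e=d[max(i-1,0)],d[i],d[min(i+1,len(d)-1)]; return r0+i+.5+.5*(a-e)/(a-2*c+e+1e-9)
    for tag,r0,r1,sg in(("ridge",176,194,1),("nearbot",164,182,-1)):
        xs=[296,305,318,400,410,420,430,440]
        q=np.array([onplane((x,edge(x,r0,r1,sg)),.0095) for x in xs])*1e3
        k=np.polyfit(q[:,0],q[:,1],1); print(tag,"slope %.3f z0 %.1f"%tuple(k),"resid",np.round(q[:,1]-np.polyval(k,q[:,0]),1))
    r=g[int(edge(430,176,194,1))-3]; d=np.abs(np.diff(r[440:475])); i=440+int(np.argmax(d)); print("plain end col",i,np.round(onplane((i,int(edge(430,176,194,1))-3),.0095)[0]*1e3,1))
tilt(sys.argv[1]); print("t",tool()[2]["t"])
E
python3 tilt.py v2; python3 -m jog '{"jaw":[0,0,0,0,0,0,0,0],"travel":[[0,0,0],[0,0,0],[0,0,0],[0,0,0],[0,0,0],[0,0,0],[0,0,0],[0,0,0]],"turn":[[0,0,0],[0,0,0],[0,0,0],[0,0,0],[0,0,0],[0,0,0],[0,0,0],[0,0,0]]}'|head -1; python3 tilt.py v3
```

```text
ridge slope -0.026 z0 58.4 resid [ 0.   0.1 -0.1 -0.   0.  -0.1 -0.   0.1]
nearbot slope -0.025 z0 47.3 resid [-0.2 -0.   0.3 -0.2 -0.1  0.1  0.1 -0. ]
plain end col 456 122.0
t 15.525
t: 16.52
ridge slope -0.000 z0 57.8 resid [ 0.   0.  -0.  -0.1  0.2 -0.  -0.  -0. ]
nearbot slope -0.004 z0 46.9 resid [ 0.1 -0.1  0.  -0.3 -0.1  0.   0.1  0.2]
plain end col 456 121.1
t 16.575
```

It was still rocking; now about level. I'll wait and check again.

```bash
for i in 4 5; do python3 -m jog '{"jaw":[0,0,0,0,0,0],"travel":[[0,0,0],[0,0,0],[0,0,0],[0,0,0],[0,0,0],[0,0,0]],"turn":[[0,0,0],[0,0,0],[0,0,0],[0,0,0],[0,0,0],[0,0,0]]}'|head -1; python3 tilt.py v$i; done
```

```text
t: 17.32
ridge slope -0.004 z0 57.8 resid [ 0. -0. -0.  0. -0.  0. -0.  0.]
nearbot slope -0.005 z0 47.0 resid [ 0.   0.1 -0.1 -0.2 -0.1  0.   0.1  0.1]
plain end col 456 121.3
t 17.375
t: 18.12
ridge slope -0.006 z0 57.8 resid [ 0.   0.  -0.  -0.1  0.1 -0.  -0.  -0. ]
nearbot slope -0.006 z0 47.0 resid [-0.   0.1 -0.1 -0.1  0.   0.1 -0.1  0. ]
plain end col 456 121.3
t 18.175
```

The bar is level and steady: slope −0.004 to −0.006, base reference −0.002. Next is the button: upright above it, offset toward the robot, to measure it.

Run:
```python
from h import *
V=np.cross([0,0,1],U)
p,R,s=tool(); up=R.T@[0,0,1]; print("up",np.round(up,3))
print(p); plan(np.array([p[0],p[1],.215])); plan(K0-.055*U+.004*V+[0,0,.155],U)
```

```text
up [ 0.707 -0.707  0.   ]
[0.53061852 0.03502133 0.15029728]
travel cm [ 4.57 -4.58  0.  ] dist 0.06470271688495019
travel cm [10.62  2.88 -4.01] dist 0.1171429897254164
turn [ 0.002 -0.006  0.785]
turn [-1.2    2.898  0.004]
```

```bash
python3 -m jog '{"jaw":[0,0,0,0,0,0,0,0,0],"travel":[[2.3,-2.3,0],[4.6,-4.6,-1],[5.5,-4,-2.5],[7,-2,-4],[9,0,-4],[10.6,2,-4],[10.6,2.9,-4],[10.6,2.9,-4],[10.6,2.9,-4]],"turn":[[0,0,0.05],[0,0,0.2],[0,0,0.35],[0,0,0.5],[0,0,0.65],[0,0,0.785],[0,0,0.785],[0,0,0.785],[0,0,0.785]]}'
python3 - <<'E'
from h import *
V=np.cross([0,0,1],U)
p,R,s=tool(); im=bot.get_image("wrist")[:,:,::-1]; cv2.imwrite("pics/b1.png",im)
print(np.round(p,4),"expected px",np.round(proj("wrist",K0+[0,0,.094]),0))
g=cv2.cvtColor(im,cv2.COLOR_BGR2GRAY); e=proj("wrist",K0+[0,0,.094]).astype(int)
m=np.zeros_like(g); sl=np.s_[max(e[1]-70,0):e[1]+70,e[0]-60:e[0]+70]; m[sl]=(g[sl]<55)
n,l,st,ce=cv2.connectedComponentsWithStats(m)
for i in range(1,n):
    if st[i][4]>150: print(st[i],np.round(ce[i],1),np.round(onz("wrist",ce[i],.144),4))
o=im[200:400,300:500]; cv2.imwrite("pics/b1c.png",cv2.resize(im[130:330,300:500],None,fx=2.5,fy=2.5))
E
```

```text
t: 19.3
tool_pos: [0.4807, -0.0542, 0.2045]
ee_rot: [0.473, -0.474, 0.525, -0.525]
ft_force: [0.4, -0.4, 0.2]
width: -0.0001
[ 0.4807 -0.0542  0.2045] expected px [390. 220.]
[372 195  30  23 180] [384.2 200.8] [ 0.5311 -0.0495  0.144 ]
[406 232  31  27 341] [416.8 241. ] [ 0.5555 -0.0857  0.144 ]
[ 330  249  130   40 2494] [396.8 276.5] [ 0.5393 -0.1166  0.144 ]
```

View pics/b1c.png

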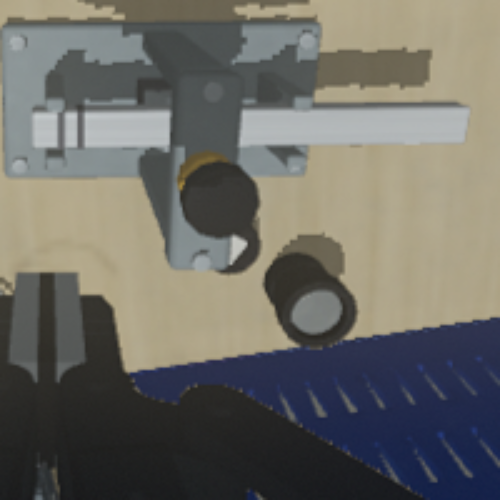

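The button's round top is at crop (219,200), i.e. frame (387.4,209.8). The bar appears level.

Run:
```python
from h import *
F=lambda x,y:(300+(x+.5)/2.5-.5,130+(y+.5)/2.5-.5)
B=onz("wrist",F(219,200),.144); print("button",np.round(B,4))
im=cv2.imread("pics/b1.png"); g=cv2.cvtColor(im,cv2.COLOR_BGR2GRAY)
L=[onz("wrist",F(*p),.006) for p in[(4,26),(318,22),(5,177),(307,175)]]; print(np.round(L,4))
print("bar",[np.round(onz("wrist",F(*p),.062),4) for p in[(33,128),(468,123)]])
s=two("wrist",F(219,200),"side",(335.8,188.8)); s2=two("wrist",F(219,200),"scene",(325.9,173.6)); print(np.round(s[0],4),s[1],np.round(s2[0],4),s2[1])
plan(np.array([B[0],B[1],.160])); plan(np.array([.5335,-.0595,.160]))
```

```text
button [ 0.5332 -0.0569  0.144 ]
[[ 0.4649 -0.0152  0.006 ]
 [ 0.6117 -0.0286  0.006 ]
 [ 0.4562 -0.0899  0.006 ]
 [ 0.6074 -0.1045  0.006 ]]
bar [array([ 0.4757, -0.0508,  0.062 ]), array([ 0.6534, -0.0671,  0.062 ])]
[ 0.5336 -0.0579  0.1413] 0.00022125412024535262 [ 0.5331 -0.0578  0.1433] 0.001256087694931324
travel cm [-0.27  4.46  5.23] dist 0.0688133715836316
travel cm [-0.01  4.46  5.29] dist 0.06921828696150852
```

```bash
python3 -m jog '{"jaw":[0,0,0,0,0,0,0,0],"travel":[[-0.15,0,2.6],[-0.15,0,5.25],[-0.15,2.5,5.25],[-0.15,4.5,5.25],[-0.15,5.5,5.25],[-0.15,6.0,5.25],[-0.15,6.4,5.25],[-0.15,6.4,5.25]],"turn":[[0,0,0],[0,0,0],[0,0,0],[0,0,0],[0,0,0],[0,0,0],[0,0,0],[0,0,0]]}'
```

```text
t: 20.35
tool_pos: [0.5335, -0.0596, 0.1413]
ee_rot: [-0.473, 0.473, -0.526, 0.526]
ft_force: [-0.2, 1.8, 2.1]
width: -0.0001
```

```bash
python3 -m jog '{"jaw":[0,0,0,0],"travel":[[0,0.15,0],[0,0.3,0],[0,0.4,0],[0,0.4,0]],"turn":[[0,0,0],[0,0,0],[0,0,0],[0,0,0]]}'
```

```text
t: 20.85
tool_pos: [0.5337, -0.0598, 0.1379]
ee_rot: [-0.473, 0.473, -0.525, 0.526]
ft_force: [-2.2, 2.7, 7.2]
width: 0.0004
```

```bash
python3 -m jog '{"jaw":[0,0,0],"travel":[[0,0.06,0],[0,0.12,0],[0,0.12,0]],"turn":[[0,0,0],[0,0,0],[0,0,0]]}'
```

```text
t: 21.22
tool_pos: [0.5337, -0.0598, 0.1371]
ee_rot: [-0.473, 0.473, -0.525, 0.526]
ft_force: [-3.0, 3.6, 9.3]
width: -0.0001
```

```bash
python3 -m jog '{"jaw":[0,0],"travel":[[0,0.03,0],[0,0.03,0]],"turn":[[0,0,0],[0,0,0]]}' | grep -E "pos|force"; python3 -m jog '{"jaw":[0,0,0,0,0,0,0,0,0,0],"travel":[[0,-0.2,0],[0,-0.4,0],[0,-0.6,0],[0,-0.8,0],[0,-1,0],[0,-3,0],[0,-6,0],[0,-7,-2.5],[0,-7,-5.3],[0,-7,-5.3]],"turn":[[0,0,0],[0,0,0],[0,0,0],[0,0,0],[0,0,0],[0,0,0],[0,0,0],[0,0,0],[0,0,0],[0,0,0]]}'
python3 - <<'E'
from h import *
im=bot.get_image("wrist")[:,:,::-1]; cv2.imwrite("pics/e1.png",im)
F=lambda x,y:(300+(x+.5)/2.5-.5,130+(y+.5)/2.5-.5)
a=cv2.imread("pics/b1.png")[130:330,300:500];b=im[130:330,300:500]
cv2.imwrite("pics/e1c.png",cv2.resize(np.hstack([a,b]),None,fx=2,fy=2,interpolation=cv2.INTER_CUBIC))
E
```

```text
tool_pos: [0.5337, -0.0598, 0.1368]
ft_force: [-2.2, 2.7, 9.4]
t: 22.72
tool_pos: [0.479, -0.0539, 0.2047]
ee_rot: [0.472, -0.473, 0.526, -0.525]
ft_force: [1.3, -0.3, 0.4]
width: -0.0
```

Run:
```python
from h import *
plan(np.array([.5306,.0350,.1503])); plan(np.array([.5306,.0350,.215]))
a=cv2.imread("pics/b1.png",0);b=cv2.imread("pics/e1.png",0)
for nm,(x0,y0,x1,y1) in{"button":(370,190,406,228),"barL":(310,165,340,195),"barR":(465,165,492,193),"baseL":(298,132,330,150),"baseR":(410,135,432,150),"lens":(402,230,445,272)}.items():
    r=cv2.matchTemplate(b[y0-8:y1+8,x0-8:x1+8],a[y0:y1,x0:x1],cv2.TM_CCOEFF_NORMED);_,v,_,q=cv2.minMaxLoc(r);print(nm,"shift",q[0]-8,q[1]-8,round(v,3))
```

```text
travel cm [-9.4   5.46  4.1 ] dist 0.11617494320642449
travel cm [-9.4  -1.01  4.09] dist 0.10300846552836757
button shift 2 0 0.978
barL shift 2 0 0.987
barR shift 2 0 0.975
baseL shift 2 0 0.948
baseR shift 2 0 0.945
lens shift 2 0 0.979
```

All patches shift together by (2,0) px, so the button is up and the bar is unmoved. One final side-on tilt check.

```bash
python3 -m jog '{"jaw":[0,0,0,0,0,0,0,0,0,0],"travel":[[-3,-1,0],[-6,-1,0],[-9.4,-1,1],[-9.4,-1,2.5],[-9.4,0,4.1],[-9.4,2,4.1],[-9.4,4,4.1],[-9.4,5.4,4.1],[-9.4,5.4,4.1],[-9.4,5.4,4.1]],"turn":[[0,0,0],[0,0,-0.1],[0,0,-0.2],[0,0,-0.35],[0,0,-0.5],[0,0,-0.65],[0,0,-0.785],[0,0,-0.785],[0,0,-0.785],[0,0,-0.785]]}'; python3 tilt.py v8; python3 -m jog '{"jaw":[0,0,0,0],"travel":[[0,0,0],[0,0,0],[0,0,0],[0,0,0]],"turn":[[0,0,0],[0,0,0],[0,0,0],[0,0,0]]}'|head -1; python3 tilt.py v9
python3 - <<'E'
import cv2
a=cv2.imread("pics/v5.png",0);b=cv2.imread("pics/v9.png",0)
for nm,(x0,y0,x1,y1) in{"grey":(358,70,402,118),"base":(250,112,290,150),"barL":(278,172,310,198),"barR":(420,168,462,192),"lens":(372,188,405,216)}.items():
    r=cv2.matchTemplate(b[y0-10:y1+10,x0-10:x1+10],a[y0:y1,x0:x1],cv2.TM_CCOEFF_NORMED);_,v,_,q=cv2.minMaxLoc(r);print(nm,q[0]-10,q[1]-10,round(v,3))
E
```

```text
t: 24.02
tool_pos: [0.5323, 0.0345, 0.153]
ee_rot: [-0.236, 0.637, -0.305, 0.668]
ft_force: [-0.3, 0.1, 0.7]
width: -0.0
ridge slope -0.012 z0 57.9 resid [-0.   0.   0.1 -0.1 -0.1 -0.   0.1  0.1]
nearbot slope -0.014 z0 47.1 resid [ 0.1 -0.  -0.1  0.   0.2  0.2 -0.2 -0.1]
plain end col 454 121.8
t 24.075
t: 24.58
ridge slope -0.012 z0 57.8 resid [ 0.1  0.  -0.1 -0.1 -0.1  0.   0.   0.1]
nearbot slope -0.013 z0 46.7 resid [-0.1 -0.   0.1  0.3  0.2 -0.3 -0.  -0.1]
plain end col 470 135.9
t 24.625
grey -1 -1 0.969
base 0 -1 0.97
barL 0 -1 0.962
barR -1 -1 0.98
lens 0 -1 0.973
```

Run:
```python
import cv2,numpy as np
def E(f,x,r0,r1,sg):
    g=cv2.GaussianBlur(cv2.imread(f,0).astype(float),(0,0),.8); d=np.diff(g[r0:r1,x])*sg; i=int(np.argmax(d)); a,c,e=d[i-1],d[i],d[i+1]; return r0+i+.5+.5*(a-e)/(a-2*c+e)
for f in("pics/v4.png","pics/v5.png","pics/v8.png","pics/v9.png"):
    s=lambda xs,a,b,g:round(float(np.polyfit(xs,[E(f,x,a,b,g) for x in xs],1)[0]),4)
    print(f,"base",s([265,280,290,300,380,395],118,130,1),"ridge",s([296,305,318,400,410,420,430,440],176,194,1))
```

```text
pics/v4.png base -0.006 ridge -0.0068
pics/v5.png base -0.0064 ridge -0.0084
pics/v8.png base -0.0104 ridge -0.0173
pics/v9.png base -0.0065 ridge -0.0141
```

```bash
for i in 10 11; do python3 -m jog '{"jaw":[0,0,0,0,0,0,0,0,0,0,0,0],"travel":[[0,0,0],[0,0,0],[0,0,0],[0,0,0],[0,0,0],[0,0,0],[0,0,0],[0,0,0],[0,0,0],[0,0,0],[0,0,0],[0,0,0]],"turn":[[0,0,0],[0,0,0],[0,0,0],[0,0,0],[0,0,0],[0,0,0],[0,0,0],[0,0,0],[0,0,0],[0,0,0],[0,0,0],[0,0,0]]}'|head -1; python3 tilt.py v$i; done;  python3 - <<'E'
import cv2,numpy as np
def E(f,x,r0,r1,sg):
    g=cv2.GaussianBlur(cv2.imread(f,0).astype(float),(0,0),.8); d=np.diff(g[r0:r1,x])*sg; i=int(np.argmax(d)); a,c,e=d[i-1],d[i],d[i+1]; return r0+i+.5+.5*(a-e)/(a-2*c+e)
for f in("pics/v10.png","pics/v11.png"):
    s=lambda xs,a,b,g:round(float(np.polyfit(xs,[E(f,x,a,b,g) for x in xs],1)[0]),4)
    print(f,"base",s([265,280,290,300,380,395],118,130,1),"ridge",s([296,305,318,400,410,420,430,440],176,194,1))
E
```

```text
t: 26.12
ridge slope -0.012 z0 57.8 resid [ 0.1  0.  -0.1 -0.1 -0.1  0.   0.   0.1]
nearbot slope -0.013 z0 46.8 resid [-0.1 -0.1  0.   0.3  0.1 -0.2 -0.  -0.1]
plain end col 470 135.9
t 26.175
t: 27.68
ridge slope -0.012 z0 57.8 resid [ 0.1  0.  -0.1 -0.1 -0.1  0.   0.1  0.1]
nearbot slope -0.013 z0 46.8 resid [-0.1 -0.1  0.1  0.3  0.1 -0.2 -0.1 -0.1]
plain end col 470 135.9
t 27.725
pics/v10.png base -0.007 ridge -0.0141
pics/v11.png base -0.0069 ridge -0.0141
```

The tilt is unchanged over 3 s, at about 0.01 rad or less where fully tipped is 0.09. The bar is stable, so I'm handing in.

```bash
python3 -c "
from plant import bot
s=bot.read_state();print(s['t'],s['ft_force']);print(bot.close_job())"
```

```text
27.725 [ 0.01695062 -0.07443881 -0.27228937]
the job is handed in; nothing more can be done
None
```

The bar now balances level on the knife edge with nothing touching it. I marked it there with about 9.4 N on the button, released the button and handed the job in at about 28 s.

- **Balancing:** I pushed the grooved end away from the robot with shut fingers, first about 8 mm in one push (its force was not read), then in steps of about 2 mm. The highest finger force I read was about 8 N, at the end of a push. After the last push the bar rocked for a couple of seconds, then came to rest level.
- **Marking:** The button went down about 7 mm, which by the given spring rates puts roughly 7 N of scriber point on the bar. There was also about 3.5 N of sideways force. I did not see the mark itself.
- **Last checks:** The bar's slope did not change over the last 3 s. Comparing pictures from before and after the press, the button is back up, and the bar, loupe and grey specimen had not moved. I did not check the dish, dropper or dark specimen numerically. The force on the tool was about zero.

**Checks that disagreed:**
- The final slope was about -0.012 rad, against about -0.005 before the press. Part of that is a slightly different camera pose; the remaining 0.005 or so may be a real, stable lean.
- Wrist-camera positions across the bar differed by up to about 6 mm between viewpoints. Because of that, the early pushes were about 6 mm off the bar's axis until I corrected it.
- The last plain-end readings jumped to 136 mm from 122 mm. I took that as a false edge in the detection, because direct image matching showed the bar in place.

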